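Load the slide-in furnace and set its click dial

ROBOT

A 7-joint arm with a two-finger parallel gripper is mounted at the origin on a cart in front of the work surface, level with it; the furniture and walls round the work are solid. World frame = base frame: x ahead of the robot, y to its left, z up, the work surface at z = 0. Lengths are in m, angles in rad, forces in N, time in s.
With the tool pointing down it reaches from about 0.4 to 0.85 m from the base axis. Payload 4.5 kg.
Tool frame: the origin (TCP) lies at the very end of the fingers, on their centre line; the grasp point (between the pads) lies 19 mm behind it; z points along the fingers, y is the line along which they close (so a half turn about z gives the same grasp; the last joint's range is limited). The gripper opens to 88 mm and grips with 3 to 60 N. Pads are 18 mm wide; open, the fingers measure 123 mm over their backs; the gripper's body (75 mm by 187 mm) begins 45 mm behind the grasp point.
Start: joints at [0.034, 0.689, -0.195, 1.565, 0.157, 0.902, -0.215], TCP at [0.625, 0, 0.239] pointing down, gripper open.
Joint ranges: [-3.01, 3.01], [-0.46, 2.08], [-1.47, 1.51], [0.13, 2.56], [-1, 4.14], [0.04, 2.09], [-2.66, 2.66]. Speed limits (rad/s): [2.57, 2.57, 3.14, 3.14, 3.14, 3.14, 3.14].

INTERFACE

Orientations are given as a unit quaternion [x, y, z, w].
In Python, from plant import r gives the robot as it stands. The module is installed in compiled form; this text tells all that it offers.
- The arm moves only by the tool step_arm, never from a script. Its argument "increments" is a list of rows, each a list of 2 entries, a list of its own where there are three numbers: the shift along the world's x, y, z in cm, then the turn, a rotation vector about the world's x, y, z in degrees. A call has exactly 10 rows; each row shifts and turns the commanded pose from where the row before left it; what a row does not reach is not made up. A row lasts 1/10 s, in which the tool goes at most 50 mm and 8.59 degrees, less where a joint would pass 70% of its speed; a pose out of reach is approached as far as the arm can. A call is refused whole if a number of a shift passes 5 or a number of a turn 8.59, either way. A call with a gripper value outside its range is refused whole. "fingers" is the opening, from 0 (shut) to 1 (fully open), set as the call begins (left out, the last holds). The fingers move at their own pace and stop on an object; "grip_force" is the grip in N (left out, the last holds). Time passes only in rows, so rows that do not move let the fingers close, or fill a call up. It gives the time, the measured TCP pose, the force, the opening and the grip force at its end, in the units of the state.
- r.get_state(): the state, without advancing time (a new reading comes with each control period).
- r.snapshot(name): name is "scene" or "top" or "wrist"; returns (picture, depth): 400x640x3 uint8, red, green, blue; 400x640 float32, m along the optical axis (not along the pixel's ray), 0 where there is no reading.
- r.calibration(name): a dict with "fov_y" (degrees; the focal length in pixels is half the picture's height over the tangent of half this angle, whatever the lens; pixels are square), "cx", "cy" (the principal point, pixels), "R" (3x3) and "t" (3): a world point X has camera coordinates R X + t. Camera axes: x right, y down, z forward; pixel columns grow to the right and rows downward; lengths in m; the calibration is good to about 2 mm. A picture is of the moment at which its call begins: read the wrist's pose just before it. calibration takes no time and is no camera call; for the wrist camera it gives the pose at the moment of the call.
- r.finish_job(): hands the job in; it is judged then, once.
The state is a dict: "clock": time; "q": joint angles; "qd": joint speeds; "joint_torque": joint torques, N m; "tool_pos": TCP position; "eef_rot": TCP orientation; "contact_force": force on the tool from outside, world axes, zero at the start; "moment": the same for the moment, N m; "opening": opening from 0.0 (shut) to 1.0 (fully open); "finger_force": force on a finger pad.
Only numpy, scipy, OpenCV 4.12 (cv2) and the standard library are available. Lean on these libraries where they do the work, as an engineer would, in place of code of your own. Each camera call takes 0.05 s, during which the arm holds its last target. There are 200 camera calls.

TASK

Pull the furnace's carriage all the way out, set every round-bottomed lidded pot from the bench upright in a ring support of its own on the carriage (any ring), so that it sits level and centred, and push the carriage home until its catch snaps in. Only then turn the dial on the control box back (anticlockwise) to its end stop, and from there clockwise one click for each pot loaded. Leave the other things on the bench where they are.

Things in the scene. Friction and masses are not known exactly. Their poses are not given: they have to be found in the camera images.
- pot_1: steel lidded pot (all alike, 0.14 kg; in some starts one is absent). Origin: centre of its round bottom, a ball of radius 27 mm with a 14 mm flat foot 26 mm below the origin; z up through the knob. Bottom-heavy: stands on the bench and rocks back upright there; in a ring, friction can hold it slanted. Fixed lid, 57 mm across, up to 18 mm above the origin; on it a round knob, 16 mm across, from 18 to 42 mm, to lift it by.
- pot_2: steel lidded pot (all alike, 0.14 kg; in some starts one is absent). Origin: centre of its round bottom, a ball of radius 27 mm with a 14 mm flat foot 26 mm below the origin; z up through the knob. Bottom-heavy: stands on the bench and rocks back upright there; in a ring, friction can hold it slanted. Fixed lid, 57 mm across, up to 18 mm above the origin; on it a round knob, 16 mm across, from 18 to 42 mm, to lift it by.
- pot_3: steel lidded pot (all alike, 0.14 kg; in some starts one is absent). Origin: centre of its round bottom, a ball of radius 27 mm with a 14 mm flat foot 26 mm below the origin; z up through the knob. Bottom-heavy: stands on the bench and rocks back upright there; in a ring, friction can hold it slanted. Fixed lid, 57 mm across, up to 18 mm above the origin; on it a round knob, 16 mm across, from 18 to 42 mm, to lift it by.
- pot_4: steel lidded pot (all alike, 0.14 kg; in some starts one is absent). Origin: centre of its round bottom, a ball of radius 27 mm with a 14 mm flat foot 26 mm below the origin; z up through the knob. Bottom-heavy: stands on the bench and rocks back upright there; in a ring, friction can hold it slanted. Fixed lid, 57 mm across, up to 18 mm above the origin; on it a round knob, 16 mm across, from 18 to 42 mm, to lift it by.
- ring_1 (a point): centre of the upper edge of one of the four round ring supports in a row on the carriage, 66 mm apart (ring 60 mm across outside, 40 mm opening, 12 mm high, white). A pot seated level in it has its origin 18 mm above this point. z up, x into the furnace. Moves with the carriage.
- ring_2 (a point): centre of the upper edge of one of the four round ring supports in a row on the carriage, 66 mm apart (ring 60 mm across outside, 40 mm opening, 12 mm high, white). A pot seated level in it has its origin 18 mm above this point. z up, x into the furnace. Moves with the carriage.
- ring_3 (a point): centre of the upper edge of one of the four round ring supports in a row on the carriage, 66 mm apart (ring 60 mm across outside, 40 mm opening, 12 mm high, white). A pot seated level in it has its origin 18 mm above this point. z up, x into the furnace. Moves with the carriage.
- ring_4 (a point): centre of the upper edge of one of the four round ring supports in a row on the carriage, 66 mm apart (ring 60 mm across outside, 40 mm opening, 12 mm high, white). A pot seated level in it has its origin 18 mm above this point. z up, x into the furnace. Moves with the carriage.
- furnace: low white box furnace fixed on the bench, 330 mm wide, 115 mm deep, 116 mm high, open in front. Origin: on the bench in the middle of the mouth; x into the furnace, z up. An aluminium base plate with rails (260 mm wide, 10 mm high) reaches 170 mm out in front of the mouth.
- handle (a point): middle of the carriage's handle: a level black bar along the furnace's y, 12 mm thick, 112 mm long, axis 60 mm above the bench, free space under it down to the 10 mm base plate; two rods 100 mm apart carry it 80 mm in front of the carriage's plate. x into the furnace. With the carriage home it is 80 mm in front of the mouth.
- carriage (a joint): how far the carriage is pulled out, m: 0 fully home against its inner stop, 0.12 fully out against the outer stop (it slides along the furnace's -x, friction about 1 N). A spring catch resists with up to 10 N between 13 and 6 mm before home, then draws it in and holds it home; the same to pull it out again.
- control_box: white box fixed on the bench, 96x96 mm, 60 mm high, with the dial on its top. Origin: centre of the underside, z up. Seven dots round the dial mark its positions; a ridge marks the end stop.
- dial_grip (a point): on the dial's vertical axis, 85 mm above the bench, amid its grip: an upright black bar 12 mm thick (along this point's x), 42 mm long (along y), from 70 to 98 mm above the bench, on a disc 46 mm across. Turns with the dial; its y points to the white mark on the bar.
- dial (a joint): angle of the click dial, rad, clockwise from above: 0 at the anticlockwise end stop (bar along the control box's y), then one click every 0.524 (30 degrees) up to 3.14 (six clicks). A spring ball draws it into the nearest click, peak torque about 0.1 N m. At the start it stands at the fifth or sixth click.
- tape_roll: roll of masking tape lying flat, 100 mm across, 25 mm high; a bystander, leave alone
- timer: small white bench timer lying flat, 58x66x18 mm; a bystander, leave alone
- marker_black: marker pen lying flat, 135 mm long; a bystander, leave alone
- reagent_c: small reagent bottle, 45 mm across, 88 mm high; a bystander, leave alone
- cap_dish: steel dish, 69 mm across, 20 mm high; a bystander, leave alone
There are look-alikes about, which are no part of the job. Several things have the shape of the control_box; the one meant has the colours described above.

How it is judged:
By the outcome, as a careful person would: the job done as asked, in the order asked, and still so for the second after the job is handed in, with the robot touching nothing.
Of pot_1, pot_2, pot_3, pot_4 only 3 to 4 are there at a start; the rules pass over those that are not, and their reading is None.
At some moment in a run one of pot_1, pot_2, pot_3, pot_4 may be knocked a few centimetres aside while the robot is not near it.
Once in a run the grip may slacken for a moment while it holds something.
It also fails if it takes over 210 s, if anything falls off the work surface, if the arm or the gripper's body presses on something with over 40 N, if the wrist force passes 120 N, or if a joint passes its speed limit or range.

## Working session

There is one attempt and no reset: what is moved stays moved. The work goes in short steps, Python scripts to look and compute and a tool call to move; the robot and the scene stay as the last step left them, time stands still between calls to the robot, and variables do not carry over. Pictures are saved under pics/ and viewed, at most 14 in all, crops included, and the job is handed in when it is done.

Besides the shell and the picture viewer there is one more tool, called as name(argument=value, ...), one argument or row to a line, values as JSON. step_arm: Moves the arm, as the interface text tells. Its arguments: {"type":"object","properties":{"increments":{"type":"array","items":{"type":"array"}},"fingers":{"type":"number"},"grip_force":{"type":"number"}},"required":["increments"]}

```bash
mkdir -p pics; cat > h.py <<'E'
import numpy as np, cv2
from plant import r
def cam(n):
    c=r.calibration(n); p,d=r.snapshot(n); return c,p,d
def f(c): return 200/np.tan(np.radians(c["fov_y"])/2)
def world(c,d,u,v,z=None):
    R=np.array(c["R"]);t=np.array(c["t"]);F=f(c)
    ray=np.array([(u-c["cx"])/F,(v-c["cy"])/F,1.])
    if z is None:
        k=np.median(d[int(v)-1:int(v)+2,int(u)-1:int(u)+2]); return R.T@(ray*k-t)
    o=-R.T@t; w=R.T@ray; return o+w*(z-o[2])/w[2]
def cloud(c,d):
    v,u=np.mgrid[0:400,0:640];F=f(c)
    P=np.stack([(u-c["cx"])/F*d,(v-c["cy"])/F*d,d],-1)
    return (P-np.array(c["t"]))@np.array(c["R"])
E
python3 - <<'E'
from h import *
for n in("top","scene"):
    c,p,d=cam(n); cv2.imwrite(f"pics/{n}0.png",p[:,:,::-1]); np.savez(f"{n}0.npz",p=p,d=d)
    print(n,c,[world(c,d,u,v).round(3) for u,v in((320,200),(100,200),(540,200))])
print(r.get_state())
E
```

```text
top {'fov_y': 46.2770073145672, 'cx': 311.79130869970743, 'cy': 206.05123109846403, 'R': array([[ 0.00987391, -0.99993082, -0.00639199],
       [-0.99557921, -0.00923343, -0.09347074],
       [ 0.09340526,  0.00728665, -0.99560151]]), 't': array([-0.10992498,  0.54644666,  1.39861659])} [array([ 0.562, -0.129,  0.066]), array([ 0.645,  0.927, -0.803]), array([ 0.575, -0.809,  0.001])]
scene {'fov_y': 42.79733413265379, 'cx': 315.4292265208612, 'cy': 210.68407929587255, 'R': array([[-0.72460989, -0.68888817, -0.01932871],
       [-0.42747414,  0.47128604, -0.77146311],
       [ 0.54056116, -0.55074728, -0.6359804 ]]), 't': array([0.34237373, 0.34265486, 1.23341558])} [array([ 0.643, -0.201,  0.011]), array([1.2  , 0.289, 0.003]), array([ 0.363, -1.623, -0.674])]
{'clock': 0.1, 'q': array([ 0.03378948,  0.68990283, -0.19453488,  1.56623307,  0.15732027,
        0.90247617, -0.21512438]), 'qd': array([-0.00113299, -0.00250275,  0.00105565, -0.00249127,  0.00015983,
       -0.00137906, -0.00083525]), 'joint_torque': array([-3.08775299e-03, -5.28501892e+01, -1.27141513e+00, -1.53837240e+01,
       -5.25604945e-02,  1.96265515e-03,  5.71585565e-05]), 'tool_pos': array([ 6.24442069e-01, -3.23678439e-05,  2.37990757e-01]), 'eef_rot': array([ 7.07076285e-01,  7.07136809e-01, -6.16032702e-04, -5.30260362e-04]), 'contact_force': array([-0.38284528, -0.88815652,  0.02922552]), 'moment': array([ 0.01177722,  0.01981902, -0.02288428]), 'finger_force': 0.0, 'opening': 0.9985318462674523}
```

View pics/top0.png

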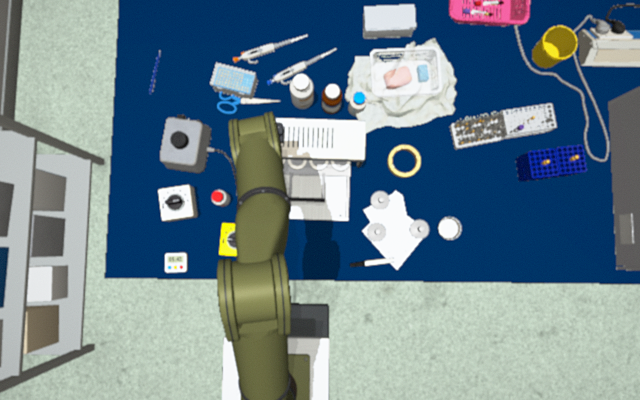

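View pics/scene0.png

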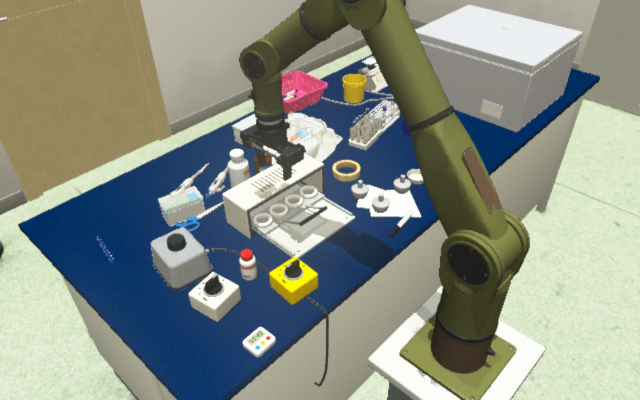

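```bash
cat > m.py <<'E'
from h import *
def rect(P,name):
    (c,s,a)=cv2.minAreaRect((P[:,:2]*1000).astype(np.float32)); print(name,len(P),np.round(c),np.round(s),round(a,1),"zmed",np.median(P[:,2]).round(4))
E
python3 - <<'E'
from m import *
for n in("top","scene"):
    c=r.calibration(n); z=np.load(n+"0.npz"); p,d=z["p"],z["d"]; W=cloud(c,d)
    ctr={"top":dict(box=(178,202),furn=(340,140),p1=(380,199),p2=(376,231),p3=(420,228),dish=(450,228),tape=(405,161),hand=(308,199)),
     "scene":dict(box=(214,285),furn=(275,185),p1=(360,186),p2=(381,200),p3=(403,181),dish=(416,175),hand=(313,215),r1=(263,219),r4=(309,192))}[n]
    for k,(u,v) in ctr.items(): print(n,k,world(c,d,u,v).round(3))
    X=W.reshape(-1,3); ok=d.ravel()>0
    def sel(lo,hi): 
        m=ok.copy()
        for i in range(3): m&=(X[:,i]>lo[i])&(X[:,i]<hi[i])
        return X[m]
    # pots: knob tops
    Q=sel((.35,-.5,.056),(.75,-.12,.075)); 
    lab=[]
    for q in Q:
        for L in lab:
            if np.linalg.norm(L[0][:2]-q[:2])<.03: L.append(q);break
        else: lab.append([q])
    for L in lab:
        if len(L)>3: print(n,"knob",len(L),np.mean(L,0).round(4))
    b=world(c,d,*ctr["box"]); rect(sel((b[0]-.08,b[1]-.08,.054),(b[0]+.08,b[1]+.08,.066)),n+" box")
    b=world(c,d,*ctr["furn"]); rect(sel((b[0]-.2,b[1]-.35,.111),(b[0]+.2,b[1]+.35,.121)),n+" furn")
E
```

```text
top box [0.55  0.284 0.091]
top furn [ 0.731 -0.185  0.117]
top p1 [ 0.566 -0.306  0.069]
top p2 [ 0.472 -0.294  0.07 ]
top p3 [ 0.482 -0.423  0.07 ]
top dish [ 0.486 -0.529  0.003]
top tape [ 0.693 -0.394  0.002]
top hand [ 0.565 -0.094  0.064]
top knob 4 [ 0.6725 -0.2434  0.0684]
top knob 38 [ 0.5626 -0.1315  0.0651]
top knob 24 [ 0.5646 -0.3083  0.0685]
top knob 26 [ 0.4788 -0.4244  0.0682]
top knob 22 [ 0.469 -0.297  0.07 ]
top box 779 [551. 302.] [96. 97.] 8.9 zmed 0.0608
top furn 3251 [ 792. -126.] [260. 241.] 89.0 zmed 0.1167
scene box [0.544 0.301 0.079]
scene furn [ 0.703 -0.065  0.118]
scene p1 [ 0.559 -0.304  0.053]
scene p2 [ 0.465 -0.294  0.051]
scene p3 [ 0.475 -0.426  0.048]
scene dish [ 0.496 -0.539  0.003]
scene hand [ 0.561 -0.084  0.065]
scene r1 [ 0.699 -0.     0.023]
scene r4 [ 0.686 -0.194  0.026]
scene knob 47 [ 0.6884 -0.2425  0.0646]
scene knob 23 [ 0.4781 -0.4225  0.0642]
scene knob 25 [ 0.5625 -0.3075  0.0651]
scene knob 27 [ 0.4677 -0.296   0.0656]
scene knob 28 [ 0.5603 -0.1308  0.0637]
scene box 794 [551. 303.] [100.  97.] 8.8 zmed 0.0605
scene furn 2200 [788.  13.] [542. 232.] 88.7 zmed 0.1162
```

```bash
python3 - <<'E'
import cv2
a=cv2.imread("pics/top0.png")[100:290,150:470]; cv2.imwrite("pics/top0c.png",cv2.resize(a,None,fx=2.5,fy=2.5,interpolation=2))
E
```

```text
(no output)
```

View pics/top0c.png

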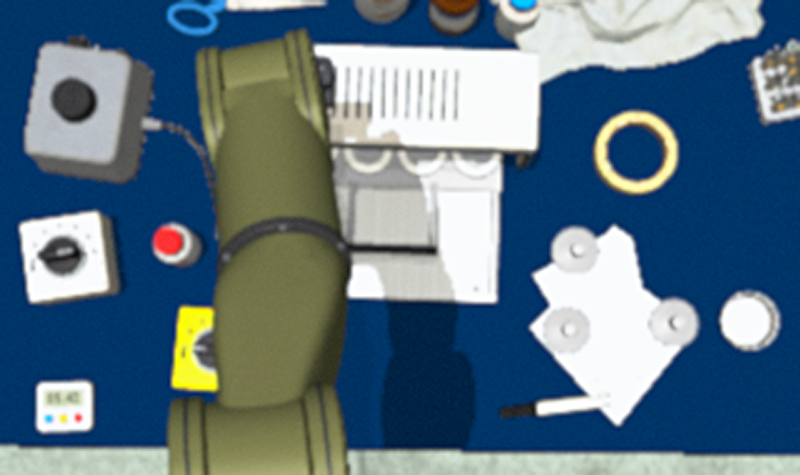

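```bash
python3 - <<'E'
from m import *
for n in("top","scene"):
    c=r.calibration(n); z=np.load(n+"0.npz"); p,d=z["p"],z["d"]; W=cloud(c,d)
    X=W.reshape(-1,3); g=p.reshape(-1,3).max(1); ok=d.ravel()>0
    def sel(lo,hi,m): 
        m=m.copy()&ok
        for i in range(3): m&=(X[:,i]>lo[i])&(X[:,i]<hi[i])
        return X[m]
    H=sel((.52,-.16,.054),(.6,.06,.072),g<90); rect(H,n+" handle")
    print(np.polyfit(H[:,1],H[:,0],1), H[:,1].min(),H[:,1].max())
    F=sel((.6,-.3,.112),(.85,.15,.120),g>150); 
    # front edge: min x per y bin
    for y in np.arange(-.28,.14,.03):
        B=F[(F[:,1]>y)&(F[:,1]<y+.03)]
        if len(B)>10: print(round(y+.015,3),len(B),B[:,0].min().round(4),B[:,0].max().round(4),end=" | ")
    print("\ny ends",F[:,1].min(),F[:,1].max())
    R=sel((.6,-.3,.018),(.72,.15,.030),g>120)
    lab=[]
    rect(R,n+" ringtops")
    for y in np.arange(-.24,.14,.02):
        B=R[(R[:,1]>y)&(R[:,1]<y+.02)]
        if len(B)>3: print(round(y+.01,3),len(B),B[:,0].min().round(3),B[:,2].mean().round(4),end=" | ")
    print()
E
```

```text
top handle 103 [564. -87.] [107.  12.] 85.9 zmed 0.0659
[0.03931317 0.56724724] -0.14084013838304918 -0.03405890170192051
-0.265 63 0.679 0.8481 | -0.235 321 0.6753 0.8482 | -0.205 350 0.6751 0.7881 | -0.175 306 0.678 0.791 | -0.145 324 0.6774 0.7905 | -0.115 346 0.6771 0.7897 | -0.085 312 0.6797 0.7922 | -0.055 335 0.6795 0.7929 | -0.025 228 0.6747 0.7928 | 0.005 12 0.7824 0.7921 | 
y ends -0.2544318480031601 0.003734032833034694
top ringtops 728 [ 645. -116.] [204.  87.] 88.1 zmed 0.0241
-0.21 77 0.601 0.0234 | -0.19 79 0.601 0.0241 | -0.17 57 0.604 0.0242 | -0.15 80 0.637 0.0244 | -0.13 70 0.601 0.0246 | -0.11 73 0.632 0.0242 | -0.09 72 0.631 0.0241 | -0.07 65 0.643 0.024 | -0.05 64 0.639 0.024 | -0.03 78 0.609 0.0243 | -0.01 13 0.646 0.0247 | 
scene handle 79 [562. -83.] [107.  12.] 87.7 zmed 0.0645
[0.0196036  0.56159942] -0.13623597750875002 -0.029497897740658214
-0.265 19 0.6788 0.7619 | -0.235 119 0.6711 0.7597 | -0.205 104 0.6708 0.7426 | -0.175 105 0.6717 0.7417 | -0.145 106 0.6745 0.7895 | -0.115 142 0.6742 0.792 | -0.085 199 0.6765 0.7942 | -0.055 186 0.6786 0.7922 | -0.025 201 0.6784 0.7947 | 0.005 218 0.6768 0.7962 | 0.035 214 0.6766 0.7955 | 0.065 193 0.6776 0.7969 | 
y ends -0.256613662222959 0.07568430222980155
scene ringtops 925 [663. -85.] [119. 325.] 1.1 zmed 0.024
-0.23 6 0.671 0.0214 | -0.21 63 0.605 0.0238 | -0.19 66 0.638 0.0245 | -0.17 62 0.64 0.0244 | -0.15 47 0.641 0.0241 | -0.13 71 0.639 0.0248 | -0.11 56 0.642 0.0238 | -0.09 63 0.641 0.0242 | -0.07 71 0.641 0.0241 | -0.05 56 0.646 0.0245 | -0.03 73 0.628 0.0239 | -0.01 68 0.642 0.024 | 0.01 72 0.645 0.0239 | 0.03 89 0.601 0.0235 | 0.05 9 0.601 0.0218 | 0.07 25 0.682 0.0239 |
```

step_arm(
  increments=[
    [[-2, -2.5, -1.5], [0, 0, 0]],
    [[-2, -3, -1.5], [0, 0, 0]],
    [[-2.1, -3, -2], [0, 0, 0]],
    [[0, 0, -3], [0, 0, 0]],
    [[0, 0, -3], [0, 0, 0]],
    [[0, 0, -3], [0, 0, 0]],
    [[0, 0, -2.5], [0, 0, 0]],
    [[0, 0, -2], [0, 0, 0]],
    [[0, 0, -0.8], [0, 0, 0]],
    [[0, 0, 0], [0, 0, 0]],
  ],
  fingers=1,
)

```text
clock: 1.1
tool_pos: [0.5632, -0.0848, 0.0447]
eef_rot: [0.707, 0.707, -0.001, -0.001]
contact_force: [-0.1, -0.1, 0.7]
opening: 1.003
finger_force: 0.0
```

step_arm(
  increments=[
    [[0, 0, 0], [0, 0, 0]],
    [[0, 0, 0], [0, 0, 0]],
    [[0, 0, 0], [0, 0, 0]],
    [[0, 0, 0], [0, 0, 0]],
    [[0, 0, 0], [0, 0, 0]],
    [[0, 0, 0], [0, 0, 0]],
    [[0, 0, 0], [0, 0, 0]],
    [[0, 0, 0], [0, 0, 0]],
    [[0, 0, 0], [0, 0, 0]],
    [[0, 0, 0], [0, 0, 0]],
  ],
  fingers=0,
  grip_force=20,
)

```text
clock: 2.1
tool_pos: [0.5639, -0.085, 0.0457]
eef_rot: [0.707, 0.707, -0.0, -0.0]
contact_force: [0.8, 0.4, -0.7]
opening: 0.127
finger_force: 20.0
```

step_arm(
  increments=[
    [[-1, 0.02, 0], [0, 0, 0]],
    [[-1.2, 0.02, 0], [0, 0, 0]],
    [[-1.2, 0.02, 0], [0, 0, 0]],
    [[-1.2, 0.02, 0], [0, 0, 0]],
    [[-1.2, 0.02, 0], [0, 0, 0]],
    [[-1, 0.02, 0], [0, 0, 0]],
    [[-0.8, 0.02, 0], [0, 0, 0]],
    [[-0.5, 0.02, 0], [0, 0, 0]],
    [[-0.4, 0.0, 0], [0, 0, 0]],
    [[-0.3, 0, 0], [0, 0, 0]],
  ],
)

```text
clock: 3.1
tool_pos: [0.4781, -0.083, 0.0457]
eef_rot: [0.707, 0.707, 0.002, 0.001]
contact_force: [7.7, 1.2, -8.7]
opening: 0.125
finger_force: 20.0
```

step_arm(
  increments=[
    [[-0.2, 0, 0], [0, 0, 0]],
    [[-0.2, 0, 0], [0, 0, 0]],
    [[0, 0, 0], [0, 0, 0]],
    [[0, 0, 0], [0, 0, 0]],
    [[0, 0, 0], [0, 0, 0]],
    [[0, 0, 0], [0, 0, 0]],
    [[0, 0, 0], [0, 0, 0]],
    [[0, 0, 0], [0, 0, 0]],
    [[0, 0, 0], [0, 0, 0]],
    [[0, 0, 0], [0, 0, 0]],
  ],
)

```text
clock: 4.1
tool_pos: [0.4782, -0.0829, 0.0457]
eef_rot: [0.707, 0.707, 0.004, 0.004]
contact_force: [9.6, 1.7, -11.5]
opening: 0.128
finger_force: 20.0
```

step_arm(
  increments=[
    [[0.2, 0, 0], [0, 0, 0]],
    [[0, 0, 0], [0, 0, 0]],
    [[0, 0, 0], [0, 0, 0]],
    [[0, 0, 2], [0, 0, 0]],
    [[0, 0, 3], [0, 0, 0]],
    [[0, 0, 4], [0, 0, 0]],
    [[0, -1, 4], [0, 0, 0]],
    [[0.5, -4, 4], [0, 0, 0]],
    [[0.5, -5, 4], [0, 0, 0]],
    [[0.5, -5, 0], [0, 0, 0]],
  ],
  fingers=0.6,
)

```text
clock: 5.1
tool_pos: [0.489, -0.2178, 0.2465]
eef_rot: [0.706, 0.708, 0.002, 0.003]
contact_force: [1.1, 0.7, 0.0]
opening: 0.599
finger_force: 0.0
```

step_arm(
  increments=[
    [[0.5, -5, 0], [0, 0, 0]],
    [[0.5, -5, 0], [0, 0, 0]],
    [[0.5, -1, 0], [0, 0, 0]],
    [[0, 0, 0], [0, 0, 0]],
    [[0, 0, 0], [0, 0, 0]],
    [[0, 0, 0], [0, 0, 0]],
    [[0, 0, 0], [0, 0, 0]],
    [[0, 0, 0], [0, 0, 0]],
    [[0, 0, 0], [0, 0, 0]],
    [[0, 0, 0], [0, 0, 0]],
  ],
)

```text
clock: 6.1
tool_pos: [0.5023, -0.3265, 0.2422]
eef_rot: [0.707, 0.707, 0.0, 0.0]
contact_force: [-0.2, 0.6, -0.6]
opening: 0.595
finger_force: 0.0
```

```bash
python3 - <<'E'
from m import *
ims=[]
print(r.get_state()["tool_pos"])
for n in("top","scene","wrist"):
    c,p,d=cam(n); np.savez(n+"1.npz",p=p,d=d,**{k:c[k] for k in("R","t","cx","cy","fov_y")}); ims.append(p[:,:,::-1])
a=cv2.resize(ims[0][100:290,150:470],(640,380)); 
cv2.imwrite("pics/s1.png",np.hstack([cv2.resize(ims[0][120:280,160:460],(400,213)),cv2.resize(ims[1][120:320,190:490],(400,267))[:213]])) 
cv2.imwrite("pics/w1.png",np.vstack([cv2.resize(ims[2],(480,300)),cv2.resize(ims[0][120:280,160:460],(480,256))]))
E
```

```text
[ 0.50228969 -0.32652355  0.24218434]
```

View pics/w1.png

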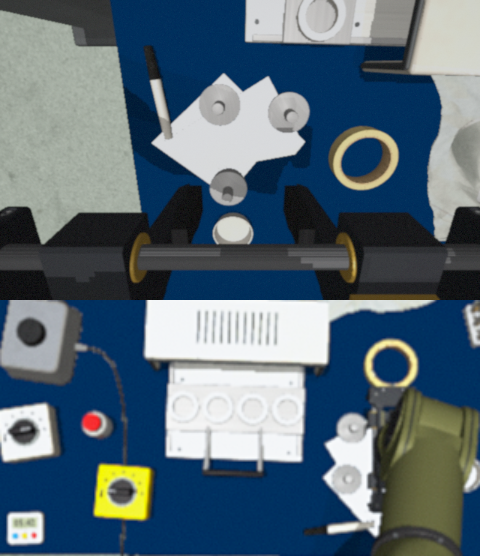

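```bash
cat >> m.py <<'E'
from scipy.optimize import minimize
def rings(X):
    R=X[(X[:,2]>.0195)&(X[:,2]<.029)&(X[:,0]>.53)&(X[:,0]<.66)&(X[:,1]>-.23)&(X[:,1]<.07)][:,:2]
    def cost(q):
        a=q[2]; C=np.array([[q[0]-np.sin(a)*s,q[1]+np.cos(a)*s] for s in(-.099,-.033,.033,.099)])
        D=np.linalg.norm(R[:,None]-C[None],axis=2).min(1); return np.minimum(np.abs(D-.025),.012).mean()
    best=min((minimize(cost,[x,y,-.02],method="Nelder-Mead",options=dict(initial_simplex=[[x,y,-.02],[x+.006,y,-.02],[x,y+.006,-.02],[x,y,.03]])) for x in np.arange(.57,.62,.01) for y in np.arange(-.1,-.06,.01)),key=lambda o:o.fun)
    q=best.x; a=q[2]
    print("rings",len(R),best.fun.round(4),q.round(4),[(round(q[0]-np.sin(a)*s,4),round(q[1]+np.cos(a)*s,4)) for s in(-.099,-.033,.033,.099)])
def knobs(X,c,d,lo=.06,hi=.075,reg=((.38,.64),(-.5,-.22))):
    Q=X[(X[:,2]>lo)&(X[:,2]<hi)&(X[:,0]>reg[0][0])&(X[:,0]<reg[0][1])&(X[:,1]>reg[1][0])&(X[:,1]<reg[1][1])]
    lab=[]
    for q in Q:
        for L in lab:
            if np.linalg.norm(L[0][:2]-q[:2])<.025: L.append(q);break
        else: lab.append([q])
    for L in lab:
        if len(L)>5:
            L=np.array(L); print("knob",len(L),(L.min(0)/2+L.max(0)/2).round(4),L.mean(0).round(4),np.ptp(L,0).round(3))
E
python3 - <<'E'
from m import *
for n in("top","scene","wrist"):
    c=dict(np.load(n+"1.npz")); d=c["d"]; X=cloud(c,d).reshape(-1,3)[d.ravel()>0]
    print(n)
    if n!="wrist": rings(X)
    knobs(X,c,d)
E
```

```text
top
rings 1620 0.0081 [ 0.5867 -0.0918 -0.0329] [(np.float64(0.5834), np.float64(-0.1908)), (np.float64(0.5856), np.float64(-0.1248)), (np.float64(0.5878), np.float64(-0.0588)), (np.float64(0.59), np.float64(0.0071))]
knob 25 [ 0.5648 -0.308   0.0678] [ 0.5641 -0.3087  0.068 ] [0.015 0.014 0.011]
knob 22 [ 0.4688 -0.2969  0.0674] [ 0.4691 -0.2973  0.0675] [0.012 0.012 0.009]
scene
rings 1002 0.0073 [ 0.5873 -0.0861 -0.0355] [(np.float64(0.5838), np.float64(-0.185)), (np.float64(0.5861), np.float64(-0.1191)), (np.float64(0.5884), np.float64(-0.0531)), (np.float64(0.5908), np.float64(0.0128))]
knob 18 [ 0.4771 -0.4233  0.0669] [ 0.4771 -0.4229  0.0668] [0.017 0.012 0.013]
knob 19 [ 0.5653 -0.3072  0.0667] [ 0.5626 -0.3076  0.0673] [0.019 0.016 0.01 ]
knob 22 [ 0.4691 -0.2969  0.0663] [ 0.4684 -0.2974  0.0666] [0.016 0.019 0.012]
wrist
knob 223 [ 0.47   -0.2976  0.0642] [ 0.47   -0.2973  0.0659] [0.015 0.015 0.008]
knob 218 [ 0.5642 -0.3083  0.0643] [ 0.564  -0.308   0.0659] [0.015 0.015 0.008]
knob 177 [ 0.479  -0.4249  0.064 ] [ 0.4794 -0.4239  0.0656] [0.015 0.016 0.008]
```

step_arm(
  increments=[
    [[2, 0.6, -1], [0, 0, 0]],
    [[2, 0.6, -1.5], [0, 0, 0]],
    [[1.6, 0.4, -2], [0, 0, 0]],
    [[0.6, 0.25, -2], [0, 0, 0]],
    [[0, 0, -3], [0, 0, 0]],
    [[0, 0, -3], [0, 0, 0]],
    [[0, 0, -3], [0, 0, 0]],
    [[0, 0, -2], [0, 0, 0]],
    [[0, 0, -1.2], [0, 0, 0]],
    [[0, 0, -0.8], [0, 0, 0]],
  ],
  fingers=0.6,
)

```text
clock: 7.25
tool_pos: [0.5641, -0.3082, 0.0462]
eef_rot: [0.707, 0.707, -0.0, -0.0]
contact_force: [-0.1, -0.3, 0.5]
opening: 0.602
finger_force: 0.0
```

step_arm(
  increments=[
    [[0, 0, 0], [0, 0, 0]],
    [[0, 0, 0], [0, 0, 0]],
    [[0, 0, 0], [0, 0, 0]],
    [[0, 0, 0], [0, 0, 0]],
    [[0, 0, 0], [0, 0, 0]],
    [[0, 0, 0.5], [0, 0, 0]],
    [[0, 0, 2], [0, 0, 0]],
    [[0, 0, 3], [0, 0, 0]],
    [[0, 0, 3], [0, 0, 0]],
    [[0, 0, 2.5], [0, 0, 0]],
  ],
  fingers=0,
  grip_force=30,
)

```text
clock: 8.25
tool_pos: [0.5643, -0.3083, 0.1589]
eef_rot: [0.707, 0.707, 0.0, 0.0]
contact_force: [-0.2, 0.3, -1.2]
opening: 0.169
finger_force: 30.0
```

step_arm(
  increments=[
    [[0, 1, 3], [0, 0, 0]],
    [[0, 2, 3], [0, 0, 0]],
    [[0.3, 3, 2], [0, 0, 0]],
    [[0.4, 3, 1], [0, 0, 0]],
    [[0.4, 2.5, 0], [0, 0, 0]],
    [[0.4, 1, 0], [0, 0, 0]],
    [[0, 0, 0], [0, 0, 0]],
    [[0, 0, 0], [0, 0, 0]],
    [[0, 0, 0], [0, 0, 0]],
    [[0, 0, 0], [0, 0, 0]],
  ],
)

```text
clock: 9.25
tool_pos: [0.5787, -0.1851, 0.2467]
eef_rot: [0.708, 0.706, -0.001, -0.0]
contact_force: [0.4, -0.1, -1.5]
opening: 0.168
finger_force: 30.0
```

```bash
cat >> m.py <<'E'
def wr(tag,view=False):
    print(r.get_state()["tool_pos"].round(4),r.get_state()["opening"].round(3)); c,p,d=cam("wrist")
    np.savez("wrist%s.npz"%tag,p=p,d=d,**{k:c[k] for k in("R","t","cx","cy","fov_y")}); cv2.imwrite("pics/wr%s.png"%tag,p[:,:,::-1])
    return c,p,d,cloud(c,d).reshape(-1,3)[d.ravel()>0]
E
python3 - <<'E'
from m import *
c,p,d,X=wr("2"); rings(X)
Z=X[(X[:,0]>.5)&(X[:,0]<.65)&(X[:,1]>-.2)&(X[:,1]<.05)&(X[:,2]<.04)][:,2]; h,e=np.histogram(Z,np.arange(-.002,.04,.002)); print(dict(zip(e.round(3),h)))
E
```

```text
Traceback (most recent call last):
  File "m.py", line 24, in wr
    print(r.get_state()["tool_pos"].round(4),r.get_state()["opening"].round(3)); c,p,d=cam("wrist")
                                             ^^^^^^^^^^^^^^^^^^^^^^^^^^^^^^
AttributeError: 'float' object has no attribute 'round'
```

```bash
sed -i 's/,r.get_state()\["opening"\].round(3)//' m.py
python3 - <<'E'
from m import *
c,p,d,X=wr("2"); rings(X)
Z=X[(X[:,0]>.5)&(X[:,0]<.65)&(X[:,1]>-.2)&(X[:,1]<.05)&(X[:,2]<.04)][:,2]; h,e=np.histogram(Z,np.arange(-.002,.04,.002)); print(*zip(e.round(3).tolist(),h.tolist()))
E
```

```text
[ 0.5787 -0.1851  0.2467]
rings 11592 0.0081 [ 0.5856 -0.0858 -0.0196] [(np.float64(0.5836), np.float64(-0.1848)), (np.float64(0.5849), np.float64(-0.1188)), (np.float64(0.5862), np.float64(-0.0528)), (np.float64(0.5875), np.float64(0.0132))]
(-0.002, 518) (0.0, 7) (0.002, 0) (0.004, 22) (0.006, 2651) (0.008, 4484) (0.01, 129) (0.012, 1) (0.014, 0) (0.016, 3) (0.018, 665) (0.02, 8179) (0.022, 1790) (0.024, 143) (0.026, 177) (0.028, 160) (0.03, 651) (0.032, 3238) (0.034, 695) (0.036, 96)
```

View pics/wr2.png

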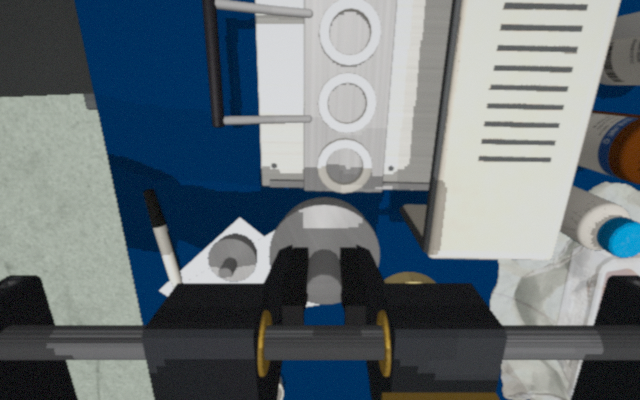

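```bash
sed -i 's/X\[:,2\]>.0195)&(X\[:,2\]<.029)/X[:,2]>.0295)\&(X[:,2]<.038)/' m.py
python3 - <<'E'
from m import *
for n in("top1","scene1","wrist2"):
    c=dict(np.load(n+".npz")); d=c["d"]; X=cloud(c,d).reshape(-1,3)[d.ravel()>0]; rings(X)
# wrist, from my pixel readings of ring centres
c=dict(np.load("wrist2.npz"))
for u,v in((350,31),(347,102),(345,165)): print(world(c,c["d"],u,v,.034).round(4))
E
```

```text
rings 631 0.004 [ 0.6027 -0.0878 -0.0222] [(np.float64(0.6005), np.float64(-0.1868)), (np.float64(0.602), np.float64(-0.1208)), (np.float64(0.6034), np.float64(-0.0548)), (np.float64(0.6049), np.float64(0.0112))]
rings 541 0.0037 [ 0.6012 -0.0865 -0.0207] [(np.float64(0.5992), np.float64(-0.1855)), (np.float64(0.6005), np.float64(-0.1195)), (np.float64(0.6019), np.float64(-0.0535)), (np.float64(0.6033), np.float64(0.0125))]
rings 5005 0.0031 [ 0.6024 -0.0874 -0.0233] [(np.float64(0.6001), np.float64(-0.1864)), (np.float64(0.6016), np.float64(-0.1204)), (np.float64(0.6032), np.float64(-0.0544)), (np.float64(0.6047), np.float64(0.0116))]
[ 0.6037 -0.054   0.034 ]
[ 0.6021 -0.1192  0.034 ]
[ 0.6013 -0.1845  0.034 ]
```

step_arm(
  increments=[
    [[0.4, 1.5, 0], [0, 0, 0]],
    [[0.5, 3, 0], [0, 0, 0]],
    [[0.5, 3, -1], [0, 0, 0]],
    [[0.5, 3, -2], [0, 0, 0]],
    [[0.5, 2, -2.5], [0, 0, 0]],
    [[0, 0.6, -2.5], [0, 0, 0]],
    [[0, 0, -2.5], [0, 0, 0]],
    [[0, 0, -2.5], [0, 0, 0]],
    [[0, 0, -1.5], [0, 0, 0]],
    [[0, 0, -0.7], [0, 0, 0]],
  ],
)

```text
clock: 10.3
tool_pos: [0.6027, -0.0514, 0.0937]
eef_rot: [0.707, 0.707, -0.0, -0.001]
contact_force: [-0.9, -0.9, -1.3]
opening: 0.17
finger_force: 30.0
```

step_arm(
  increments=[
    [[0, 0, 0], [0, 0, 0]],
    [[0, 0, -0.5], [0, 0, 0]],
    [[0, 0, -0.5], [0, 0, 0]],
    [[0, 0, -0.4], [0, 0, 0]],
    [[0, 0, -0.2], [0, 0, 0]],
    [[0, 0, -0.2], [0, 0, 0]],
    [[0, 0, 0], [0, 0, 0]],
    [[0, 0, 0], [0, 0, 0]],
    [[0, 0, 0], [0, 0, 0]],
    [[0, 0, 0], [0, 0, 0]],
  ],
)

```text
clock: 11.3
tool_pos: [0.6033, -0.0523, 0.0772]
eef_rot: [0.707, 0.707, 0.0, 0.0]
contact_force: [-0.4, -0.2, -1.7]
opening: 0.168
finger_force: 30.0
```

step_arm(
  increments=[
    [[0, -0.2, 0], [0, 0, 0]],
    [[0, 0, 0], [0, 0, 0]],
    [[0, 0, -0.2], [0, 0, 0]],
    [[0, 0, -0.1], [0, 0, 0]],
    [[0, 0, -0.1], [0, 0, 0]],
    [[0, 0, -0.1], [0, 0, 0]],
    [[0, 0, 0], [0, 0, 0]],
    [[0, 0, 0], [0, 0, 0]],
    [[0, 0, 0], [0, 0, 0]],
    [[0, 0, 0], [0, 0, 0]],
  ],
)

```text
clock: 12.3
tool_pos: [0.6046, -0.0541, 0.0735]
eef_rot: [0.707, 0.707, 0.001, 0.001]
contact_force: [-0.8, 0.7, 7.2]
opening: 0.174
finger_force: 30.0
```

step_arm(
  increments=[
    [[0, 0, 0.1], [0, 0, 0]],
    [[0, 0, 0], [0, 0, 0]],
    [[0, 0, 0], [0, 0, 0]],
    [[0, 0, 0], [0, 0, 0]],
    [[0, 0, 0], [0, 0, 0]],
    [[0, 0, 0.5], [0, 0, 0]],
    [[0, 0, 1.5], [0, 0, 0]],
    [[0, 0, 3], [0, 0, 0]],
    [[0, 0, 4], [0, 0, 0]],
    [[-1, -2, 4], [0, 0, 0]],
  ],
  fingers=0.6,
)

```text
clock: 13.3
tool_pos: [0.5945, -0.0705, 0.2057]
eef_rot: [0.705, 0.709, 0.002, -0.0]
contact_force: [0.8, -0.3, -0.7]
opening: 0.597
finger_force: 0.0
```

step_arm(
  increments=[
    [[-1.5, -3, 3], [0, 0, 0]],
    [[-2, -4, 0], [0, 0, 0]],
    [[-2, -4, 0], [0, 0, 0]],
    [[-2, -4, 0], [0, 0, 0]],
    [[-2, -3, 0], [0, 0, 0]],
    [[-1, -1.5, 0], [0, 0, 0]],
    [[0, 0, 0], [0, 0, 0]],
    [[0, 0, 0], [0, 0, 0]],
    [[0, 0, 0], [0, 0, 0]],
    [[0, 0, 0], [0, 0, 0]],
  ],
)

```text
clock: 14.3
tool_pos: [0.4894, -0.2675, 0.2334]
eef_rot: [0.706, 0.708, 0.001, 0.0]
contact_force: [0.5, -0.3, 0.9]
opening: 0.601
finger_force: 0.0
```

```bash
python3 - <<'E'
from m import *
c,p,d,X=wr("3"); knobs(X,c,d); 
for n in("top","scene"):
    c,p,d=cam(n); X=cloud(c,d).reshape(-1,3)[d.ravel()>0]; print(n);knobs(X,c,d); knobs(X,c,d,.086,.1,((.5,.65),(-.22,.05)))
E
```

```text
[ 0.4894 -0.2675  0.2334]
knob 208 [ 0.4697 -0.2973  0.0644] [ 0.4699 -0.2967  0.0657] [0.015 0.015 0.008]
knob 173 [ 0.4792 -0.4247  0.0641] [ 0.4794 -0.4236  0.0653] [0.016 0.016 0.008]
top
knob 24 [ 0.6039 -0.0542  0.0953] [ 0.6038 -0.0548  0.0948] [0.015 0.015 0.009]
scene
knob 16 [ 0.4774 -0.424   0.0668] [ 0.4768 -0.4232  0.0672] [0.015 0.014 0.01 ]
knob 23 [ 0.4681 -0.2986  0.0668] [ 0.4685 -0.2974  0.0661] [0.014 0.019 0.013]
knob 21 [ 0.6037 -0.0546  0.0912] [ 0.6024 -0.0537  0.0926] [0.016 0.014 0.009]
```

step_arm(
  increments=[
    [[-1, -1.5, 0], [0, 0, 0]],
    [[-0.95, -1.5, -1], [0, 0, 0]],
    [[0, 0, -2.5], [0, 0, 0]],
    [[0, 0, -3], [0, 0, 0]],
    [[0, 0, -3], [0, 0, 0]],
    [[0, 0, -3], [0, 0, 0]],
    [[0, 0, -3], [0, 0, 0]],
    [[0, 0, -2], [0, 0, 0]],
    [[0, 0, -1.2], [0, 0, 0]],
    [[0, 0, 0], [0, 0, 0]],
  ],
)

```text
clock: 15.45
tool_pos: [0.4683, -0.2985, 0.0448]
eef_rot: [0.707, 0.707, -0.0, -0.001]
contact_force: [0.1, 0.1, 0.3]
opening: 0.601
finger_force: 0.0
```

step_arm(
  increments=[
    [[0, 0, 0], [0, 0, 0]],
    [[0, 0, 0], [0, 0, 0]],
    [[0, 0, 0], [0, 0, 0]],
    [[0, 0, 0], [0, 0, 0]],
    [[0, 0, 0], [0, 0, 0]],
    [[0, 0, 0.5], [0, 0, 0]],
    [[0, 0, 2], [0, 0, 0]],
    [[0, 0, 3], [0, 0, 0]],
    [[0, 0, 3], [0, 0, 0]],
    [[0, 0, 2.5], [0, 0, 0]],
  ],
  fingers=0,
  grip_force=30,
)

```text
clock: 16.45
tool_pos: [0.4686, -0.2993, 0.1577]
eef_rot: [0.707, 0.707, 0.0, 0.0]
contact_force: [0.5, -0.0, -2.1]
opening: 0.174
finger_force: 30.0
```

step_arm(
  increments=[
    [[1, 1.5, 0.5], [0, 0, 0]],
    [[2, 2.7, 0.5], [0, 0, 0]],
    [[2.3, 3, 0], [0, 0, 0]],
    [[2.5, 3.2, 0], [0, 0, 0]],
    [[2.5, 3.2, 0], [0, 0, 0]],
    [[2, 2.7, 0], [0, 0, 0]],
    [[1, 1.4, -1], [0, 0, 0]],
    [[0, 0, -2.5], [0, 0, 0]],
    [[0, 0, -2.5], [0, 0, 0]],
    [[0, 0, -1.2], [0, 0, 0]],
  ],
)

```text
clock: 17.45
tool_pos: [0.599, -0.1233, 0.0913]
eef_rot: [0.707, 0.707, -0.002, -0.002]
contact_force: [-1.3, -0.5, -2.2]
opening: 0.174
finger_force: 30.0
```

step_arm(
  increments=[
    [[0, 0, 0], [0, 0, 0]],
    [[0, 0, 0], [0, 0, 0]],
    [[0, 0, 0], [0, 0, 0]],
    [[0, 0, -0.3], [0, 0, 0]],
    [[0, 0, -0.3], [0, 0, 0]],
    [[0, 0, -0.3], [0, 0, 0]],
    [[0, 0, -0.3], [0, 0, 0]],
    [[0, 0, 0], [0, 0, 0]],
    [[0, 0, 0], [0, 0, 0]],
    [[0, 0, 0], [0, 0, 0]],
  ],
)

```text
clock: 18.45
tool_pos: [0.6018, -0.1222, 0.0822]
eef_rot: [0.707, 0.707, 0.0, 0.0]
contact_force: [-0.5, 0.5, -1.5]
opening: 0.172
finger_force: 30.0
```

step_arm(
  increments=[
    [[0, 0, -0.2], [0, 0, 0]],
    [[0, 0, -0.3], [0, 0, 0]],
    [[0, 0, -0.2], [0, 0, 0]],
    [[0, 0, -0.2], [0, 0, 0]],
    [[0, 0, -0.1], [0, 0, 0]],
    [[0, 0, -0.1], [0, 0, 0]],
    [[0, 0, 0], [0, 0, 0]],
    [[0, 0, 0], [0, 0, 0]],
    [[0, 0, 0], [0, 0, 0]],
    [[0, 0, 0], [0, 0, 0]],
  ],
)

```text
clock: 19.45
tool_pos: [0.6029, -0.122, 0.0723]
eef_rot: [0.707, 0.707, 0.001, 0.001]
contact_force: [0.1, 0.3, 6.6]
opening: 0.171
finger_force: 30.0
```

Seated; release and go for the last pot, looking on the way.

step_arm(
  increments=[
    [[0, 0, 0.1], [0, 0, 0]],
    [[0, 0, 0], [0, 0, 0]],
    [[0, 0, 0], [0, 0, 0]],
    [[0, 0, 0], [0, 0, 0]],
    [[0, 0, 0], [0, 0, 0]],
    [[0, 0, 0.5], [0, 0, 0]],
    [[0, 0, 1.5], [0, 0, 0]],
    [[0, 0, 3], [0, 0, 0]],
    [[0, 0, 4], [0, 0, 0]],
    [[-1, -2, 4], [0, 0, 0]],
  ],
  fingers=0.6,
)

```text
clock: 20.45
tool_pos: [0.5932, -0.1383, 0.2047]
eef_rot: [0.705, 0.709, 0.002, -0.0]
contact_force: [0.3, -0.3, 0.3]
opening: 0.6
finger_force: 0.0
```

step_arm(
  increments=[
    [[-1.5, -4, 3], [0, 0, 0]],
    [[-2, -4.5, 0], [0, 0, 0]],
    [[-2, -4.5, 0], [0, 0, 0]],
    [[-2, -4.5, 0], [0, 0, 0]],
    [[-2, -4.5, 0], [0, 0, 0]],
    [[-1, -2, 0], [0, 0, 0]],
    [[0, 0, 0], [0, 0, 0]],
    [[0, 0, 0], [0, 0, 0]],
    [[0, 0, 0], [0, 0, 0]],
    [[0, 0, 0], [0, 0, 0]],
  ],
)

```text
clock: 21.45
tool_pos: [0.4887, -0.3785, 0.2312]
eef_rot: [0.706, 0.708, 0.001, 0.0]
contact_force: [0.0, 0.5, 0.1]
opening: 0.597
finger_force: 0.0
```

```bash
python3 - <<'E'
from m import *
c,p,d,X=wr("4"); knobs(X,c,d); 
for n in("top","scene"):
    c,p,d=cam(n); X=cloud(c,d).reshape(-1,3)[d.ravel()>0]; print(n);knobs(X,c,d); knobs(X,c,d,.086,.1,((.5,.65),(-.22,.05)))
E
```

```text
[ 0.4887 -0.3785  0.2312]
knob 207 [ 0.4788 -0.4251  0.0639] [ 0.4794 -0.4242  0.0657] [0.015 0.015 0.008]
top
knob 23 [ 0.6035 -0.0542  0.0918] [ 0.6039 -0.0548  0.0933] [0.015 0.015 0.011]
knob 20 [ 0.6027 -0.1197  0.095 ] [ 0.6019 -0.1202  0.0958] [0.013 0.012 0.009]
scene
knob 18 [ 0.4783 -0.4244  0.0667] [ 0.4776 -0.4234  0.0663] [0.016 0.018 0.012]
knob 22 [ 0.6009 -0.119   0.0921] [ 0.601  -0.1191  0.0929] [0.019 0.015 0.011]
knob 23 [ 0.6028 -0.056   0.0926] [ 0.602  -0.0535  0.0921] [0.015 0.019 0.012]
```

step_arm(
  increments=[
    [[-0.4, -2, 0], [0, 0, 0]],
    [[-0.5, -2.5, -1], [0, 0, 0]],
    [[0, 0, -2.5], [0, 0, 0]],
    [[0, 0, -3], [0, 0, 0]],
    [[0, 0, -3], [0, 0, 0]],
    [[0, 0, -3], [0, 0, 0]],
    [[0, 0, -2.8], [0, 0, 0]],
    [[0, 0, -2], [0, 0, 0]],
    [[0, 0, -1.1], [0, 0, 0]],
    [[0, 0, 0], [0, 0, 0]],
  ],
)

```text
clock: 22.6
tool_pos: [0.4778, -0.4247, 0.0454]
eef_rot: [0.707, 0.707, -0.0, -0.001]
contact_force: [-0.8, 0.3, -0.1]
opening: 0.6
finger_force: 0.0
```

step_arm(
  increments=[
    [[0, 0, 0], [0, 0, 0]],
    [[0, 0, 0], [0, 0, 0]],
    [[0, 0, 0], [0, 0, 0]],
    [[0, 0, 0], [0, 0, 0]],
    [[0, 0, 0], [0, 0, 0]],
    [[0, 0, 0.5], [0, 0, 0]],
    [[0, 0, 2], [0, 0, 0]],
    [[0, 0, 3], [0, 0, 0]],
    [[0, 0, 3], [0, 0, 0]],
    [[0, 0, 2.5], [0, 0, 0]],
  ],
  fingers=0,
  grip_force=30,
)

```text
clock: 23.6
tool_pos: [0.4784, -0.4256, 0.1585]
eef_rot: [0.707, 0.707, 0.0, 0.0]
contact_force: [1.0, 0.1, -1.6]
opening: 0.168
finger_force: 30.0
```

step_arm(
  increments=[
    [[0.6, 1.5, 0.5], [0, 0, 0]],
    [[1.5, 3, 0.5], [0, 0, 0]],
    [[2, 3.6, 0], [0, 0, 0]],
    [[2, 3.9, 0], [0, 0, 0]],
    [[2, 3.9, 0], [0, 0, 0]],
    [[2, 3.9, 0], [0, 0, 0]],
    [[1.5, 2.8, 0], [0, 0, 0]],
    [[0.6, 1.2, -1], [0, 0, 0]],
    [[0, 0, -2], [0, 0, 0]],
    [[0, 0, -2], [0, 0, 0]],
  ],
)

```text
clock: 24.6
tool_pos: [0.5993, -0.1873, 0.115]
eef_rot: [0.707, 0.707, -0.001, -0.001]
contact_force: [-0.2, -0.2, -2.1]
opening: 0.171
finger_force: 30.0
```

step_arm(
  increments=[
    [[0, 0, -1], [0, 0, 0]],
    [[0, 0, -1], [0, 0, 0]],
    [[0, 0, -0.5], [0, 0, 0]],
    [[0, 0, 0], [0, 0, 0]],
    [[0, 0, 0], [0, 0, 0]],
    [[0, 0, -0.3], [0, 0, 0]],
    [[0, 0, -0.3], [0, 0, 0]],
    [[0, 0, 0], [0, 0, 0]],
    [[0, 0, 0], [0, 0, 0]],
    [[0, 0, 0], [0, 0, 0]],
  ],
)

```text
clock: 25.6
tool_pos: [0.6005, -0.1876, 0.0859]
eef_rot: [0.707, 0.707, 0.0, 0.0]
contact_force: [0.2, -0.4, -1.8]
opening: 0.174
finger_force: 30.0
```

step_arm(
  increments=[
    [[0, 0.05, -0.3], [0, 0, 0]],
    [[0, 0, -0.3], [0, 0, 0]],
    [[0, 0, -0.3], [0, 0, 0]],
    [[0, 0, -0.2], [0, 0, 0]],
    [[0, 0, -0.2], [0, 0, 0]],
    [[0, 0, -0.1], [0, 0, 0]],
    [[0, 0, 0], [0, 0, 0]],
    [[0, 0, 0], [0, 0, 0]],
    [[0, 0, 0], [0, 0, 0]],
    [[0, 0, 0], [0, 0, 0]],
  ],
)

```text
clock: 26.6
tool_pos: [0.6016, -0.1868, 0.0731]
eef_rot: [0.707, 0.707, 0.001, 0.001]
contact_force: [-0.5, 0.4, 6.3]
opening: 0.168
finger_force: 30.0
```

step_arm(
  increments=[
    [[0, 0, 0.1], [0, 0, 0]],
    [[0, 0, 0], [0, 0, 0]],
    [[0, 0, 0], [0, 0, 0]],
    [[0, 0, 0], [0, 0, 0]],
    [[0, 0, 0], [0, 0, 0]],
    [[0, 0, 0.5], [0, 0, 0]],
    [[0, 0, 1.5], [0, 0, 0]],
    [[0, 0, 3], [0, 0, 0]],
    [[0, 0, 4], [0, 0, 0]],
    [[-1, 0, 4], [0, 0, 0]],
  ],
  fingers=0.6,
)

```text
clock: 27.6
tool_pos: [0.5914, -0.1867, 0.2053]
eef_rot: [0.707, 0.707, 0.001, 0.001]
contact_force: [0.6, -0.0, 1.0]
opening: 0.601
finger_force: 0.0
```

step_arm(
  increments=[
    [[-2, 0, 3], [0, 0, 8]],
    [[-2, 0, 0], [0, 0, 8]],
    [[-2, 0, 0], [0, 0, 8]],
    [[-2, 0, 0], [0, 0, 8]],
    [[-2, 0, 0], [0, 0, 8]],
    [[-2, 1, 0], [0, 0, 8]],
    [[-2, 2, 0], [0, 0, 8]],
    [[-1.5, 3, 0], [0, 0, 8]],
    [[0, 3, 0], [0, 0, 8]],
    [[0, 1, 0], [0, 0, 8]],
  ],
  fingers=0,
)

```text
clock: 28.6
tool_pos: [0.4353, -0.0845, 0.2344]
eef_rot: [0.082, 0.997, -0.0, 0.001]
contact_force: [-0.4, 0.6, -0.4]
opening: 0.007
finger_force: 0.0
```

step_arm(
  increments=[
    [[0, 0, 0], [0, 0, 8]],
    [[0, 0, 0], [0, 0, 0.8]],
    [[0, 0, 0], [0, 0, 0]],
    [[0, 0, 0], [0, 0, 0]],
    [[0, 0, 0], [0, 0, 0]],
    [[0, 0, 0], [0, 0, 0]],
    [[0, 0, 0], [0, 0, 0]],
    [[0, 0, 0], [0, 0, 0]],
    [[0, 0, 0], [0, 0, 0]],
    [[0, 0, 0], [0, 0, 0]],
  ],
)

```text
clock: 29.6
tool_pos: [0.4353, -0.0871, 0.2328]
eef_rot: [0.011, 1.0, 0.0, -0.0]
contact_force: [-0.3, -0.9, -0.3]
opening: 0.005
finger_force: 0.0
```

```bash
python3 - <<'E'
from m import *
s=r.get_state(); print(s["q"].round(2),s["tool_pos"])
ims=[]
for n in("top","scene"):
    c,p,d=cam(n); X=cloud(c,d).reshape(-1,3)[d.ravel()>0]; print(n); knobs(X,c,d,.084,.1,((.5,.65),(-.22,.05)));ims.append(p)
    np.savez(n+"5.npz",p=p,d=d)
cv2.imwrite("pics/s5.png",np.hstack([cv2.resize(ims[0][110:270,150:370],(440,320))[:,:,::-1],cv2.resize(ims[1][150:310,180:360],(360,320))[:,:,::-1]]))
E
```

```text
[ 0.54  0.54 -0.68  2.08  0.52  0.7   1.07] [ 0.43534673 -0.08707718  0.23281144]
top
knob 24 [ 0.6041 -0.0543  0.0942] [ 0.6045 -0.055   0.0932] [0.015 0.015 0.012]
knob 23 [ 0.6019 -0.1197  0.0935] [ 0.6025 -0.1201  0.094 ] [0.014 0.012 0.013]
knob 23 [ 0.6017 -0.1866  0.0923] [ 0.6009 -0.1864  0.0941] [0.014 0.012 0.014]
scene
knob 24 [ 0.5996 -0.185   0.0911] [ 0.5992 -0.1842  0.0913] [0.014 0.016 0.014]
knob 25 [ 0.6031 -0.1203  0.0913] [ 0.6014 -0.1189  0.0918] [0.021 0.019 0.014]
knob 23 [ 0.6021 -0.0545  0.0911] [ 0.6015 -0.0541  0.0913] [0.012 0.015 0.011]
```

View pics/s5.png

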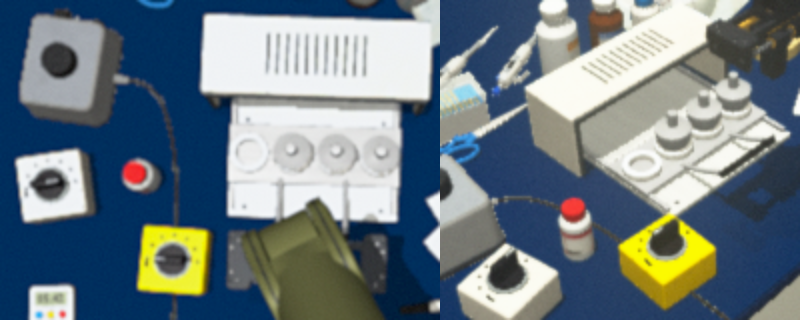

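step_arm(
  increments=[
    [[0, 0, -2], [0, 0, 0]],
    [[0, 0, -3], [0, 0, 0]],
    [[0, 0, -3], [0, 0, 0]],
    [[0, 0, -3], [0, 0, 0]],
    [[0, 0, -3], [0, 0, 0]],
    [[0, 0, -2.5], [0, 0, 0]],
    [[0, 0, -1.5], [0, 0, 0]],
    [[0, 0, -0.7], [0, 0, 0]],
    [[0.3, 0, 0], [0, 0, 0]],
    [[0.5, 0, 0], [0, 0, 0]],
  ],
)

```text
clock: 30.7
tool_pos: [0.4436, -0.0869, 0.0459]
eef_rot: [0.01, 1.0, -0.0, -0.0]
contact_force: [1.2, -0.2, -0.2]
opening: 0.008
finger_force: 0.0
```

step_arm(
  increments=[
    [[0.5, 0, 0], [0, 0, 0]],
    [[0.4, 0, 0], [0, 0, 0]],
    [[0.3, 0, 0], [0, 0, 0]],
    [[0.2, 0, 0], [0, 0, 0]],
    [[0.2, 0, 0], [0, 0, 0]],
    [[0.2, 0, 0], [0, 0, 0]],
    [[0.2, 0, 0], [0, 0, 0]],
    [[0.2, 0, 0], [0, 0, 0]],
    [[0.3, 0, 0], [0, 0, 0]],
    [[0.3, -0.01, 0], [0, 0, 0]],
  ],
)

```text
clock: 31.7
tool_pos: [0.4713, -0.0873, 0.0458]
eef_rot: [0.01, 1.0, -0.0, -0.0]
contact_force: [-0.2, 0.1, -0.1]
opening: 0.003
finger_force: 0.5
```

step_arm(
  increments=[
    [[0.4, -0.01, 0], [0, 0, 0]],
    [[0.5, -0.01, 0], [0, 0, 0]],
    [[0.6, -0.01, 0], [0, 0, 0]],
    [[0.6, -0.01, 0], [0, 0, 0]],
    [[0.6, -0.01, 0], [0, 0, 0]],
    [[0.6, -0.01, 0], [0, 0, 0]],
    [[0.6, -0.01, 0], [0, 0, 0]],
    [[0.6, -0.01, 0], [0, 0, 0]],
    [[0.6, -0.01, 0], [0, 0, 0]],
    [[0.6, -0.01, 0], [0, 0, 0]],
  ],
)

```text
clock: 32.7
tool_pos: [0.5288, -0.0883, 0.0458]
eef_rot: [0.011, 1.0, 0.0, -0.0]
contact_force: [-1.7, -1.0, 0.3]
opening: 0.002
finger_force: 0.6
```

```bash
python3 - <<'E'
from m import *
c,p,d=cam("scene"); cv2.imwrite("pics/s6.png",cv2.resize(p[150:310,180:380],(800,640))[:600,:,::-1]); X=cloud(c,d).reshape(-1,3)[d.ravel()>0]; knobs(X,c,d,.084,.1,((.5,.72),(-.22,.05)))
E
```

```text
knob 24 [ 0.6682 -0.1239  0.0918] [ 0.6665 -0.1211  0.0915] [0.016 0.022 0.014]
knob 21 [ 0.6709 -0.0578  0.0917] [ 0.6686 -0.0555  0.0923] [0.017 0.015 0.011]
knob 9 [ 0.5186 -0.0896  0.0861] [ 0.5183 -0.0898  0.086 ] [0.005 0.026 0.004]
knob 11 [ 0.525  -0.0715  0.0916] [ 0.5237 -0.0716  0.0897] [0.015 0.005 0.015]
```

View pics/s6.png

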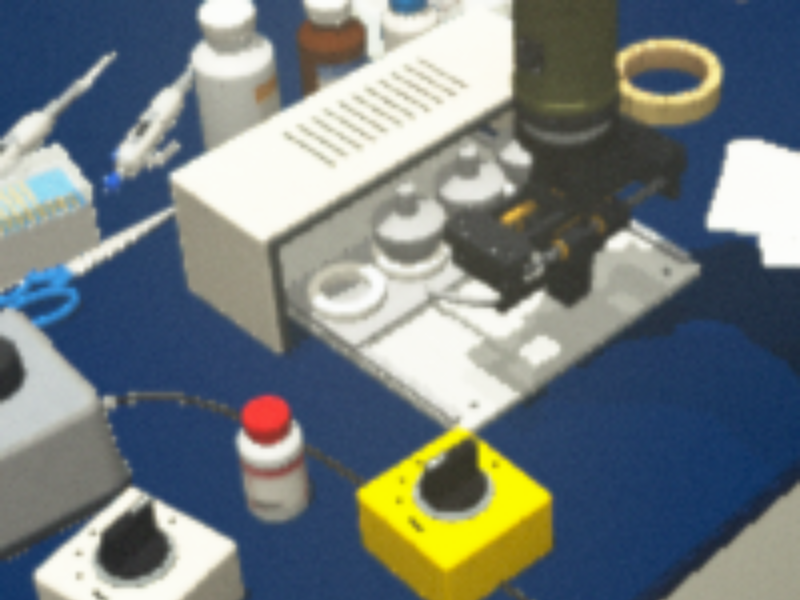

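step_arm(
  increments=[
    [[0.6, -0.01, 0], [0, 0, 0]],
    [[0.6, -0.01, 0], [0, 0, 0]],
    [[0.6, -0.01, 0], [0, 0, 0]],
    [[0.6, -0.01, 0], [0, 0, 0]],
    [[0.5, -0.01, 0], [0, 0, 0]],
    [[0.4, -0.01, 0], [0, 0, 0]],
    [[0.3, -0.01, 0], [0, 0, 0]],
    [[0.3, -0.01, 0], [0, 0, 0]],
    [[0.3, -0.01, 0], [0, 0, 0]],
    [[0.2, -0.01, 0], [0, 0, 0]],
  ],
)

```text
clock: 33.75
tool_pos: [0.57, -0.0889, 0.0456]
eef_rot: [0.01, 1.0, -0.0, -0.002]
contact_force: [-8.4, 1.7, 6.2]
opening: 0.007
finger_force: 4.2
```

step_arm(
  increments=[
    [[0.2, 0, 0], [0, 0, 0]],
    [[0.2, 0, 0], [0, 0, 0]],
    [[0.2, 0, 0], [0, 0, 0]],
    [[0.2, 0, 0], [0, 0, 0]],
    [[0.2, 0, 0], [0, 0, 0]],
    [[0.2, 0, 0], [0, 0, 0]],
    [[0.2, 0, 0], [0, 0, 0]],
    [[0, 0, 0], [0, 0, 0]],
    [[0, 0, 0], [0, 0, 0]],
    [[0, 0, 0], [0, 0, 0]],
  ],
)

```text
clock: 34.75
tool_pos: [0.5817, -0.0893, 0.0454]
eef_rot: [0.01, 1.0, -0.001, -0.005]
contact_force: [-11.8, 1.6, 8.1]
opening: 0.006
finger_force: 5.6
```

step_arm(
  increments=[
    [[0.2, 0, 0], [0, 0, 0]],
    [[0.1, 0, 0], [0, 0, 0]],
    [[0.1, 0, 0], [0, 0, 0]],
    [[0.1, 0, 0], [0, 0, 0]],
    [[0, 0, 0], [0, 0, 0]],
    [[0, 0, 0], [0, 0, 0]],
    [[0, 0, 0], [0, 0, 0]],
    [[0, 0, 0], [0, 0, 0]],
    [[0, 0, 0], [0, 0, 0]],
    [[0, 0, 0], [0, 0, 0]],
  ],
)

```text
clock: 35.75
tool_pos: [0.5818, -0.0894, 0.0451]
eef_rot: [0.01, 1.0, -0.002, -0.009]
contact_force: [-21.6, 2.3, 16.5]
opening: 0.007
finger_force: 10.7
```

step_arm(
  increments=[
    [[-1, 0, 0], [0, 0, 0]],
    [[-1, 0, 0], [0, 0, 0]],
    [[-1.5, 0, 0], [0, 0, 0]],
    [[0, 0, 2], [0, 0, 0]],
    [[0, 0, 4], [0, 0, 0]],
    [[0, 0, 4], [0, 0, 0]],
    [[0, 1, 4], [0, 0, 0]],
    [[0, 3, 2], [0, 0, 0]],
    [[0, 4, 0], [0, 0, 0]],
    [[0, 4, 0], [0, 0, 0]],
  ],
)

```text
clock: 36.75
tool_pos: [0.5581, 0.0315, 0.2073]
eef_rot: [0.012, 1.0, 0.0, 0.002]
contact_force: [-0.1, 0.3, 1.2]
opening: 0.006
finger_force: 0.0
```

step_arm(
  increments=[
    [[0, 4, 0], [0, 0, 0]],
    [[0, 4, 0], [0, 0, 0]],
    [[0, 4, 0], [0, 0, 0]],
    [[0, 4, 0], [0, 0, 0]],
    [[0.5, 2, 0], [0, 0, 0]],
    [[0, 0, 0], [0, 0, 0]],
    [[0, 0, 0], [0, 0, 0]],
    [[0, 0, 0], [0, 0, 0]],
    [[0, 0, 0], [0, 0, 0]],
    [[0, 0, 0], [0, 0, 0]],
  ],
  fingers=0.6,
)

```text
clock: 37.75
tool_pos: [0.5616, 0.2094, 0.2058]
eef_rot: [0.011, 1.0, -0.0, 0.0]
contact_force: [0.6, -0.0, 0.6]
opening: 0.599
finger_force: 0.0
```

```bash
python3 - <<'E'
from m import *
s=r.get_state(); print(s["q"].round(2))
c,p,d,X=wr("7")
c2,p2,d2=cam("scene"); c3,p3,d3=cam("top")
for cc,pp,dd in((c2,p2,d2),(c3,p3,d3)):
    Y=cloud(cc,dd); g=pp.max(2); m=(dd>0)&(g<90)&(Y[...,2]>.054)&(Y[...,2]<.072)&(Y[...,0]>.5)&(Y[...,0]<.63)&(Y[...,1]>-.16)&(Y[...,1]<0)
    if m.sum()>5: rect(Y[m],"handle")
t=np.load("top5.npz")["p"]
cv2.imwrite("pics/s7.png",np.vstack([np.hstack([cv2.resize(t[176:226,150:210],(384,320)),cv2.resize(p2[140:260,190:340],(400,320))]),cv2.resize(p,(448,280),)[:,:].copy() if 0 else np.pad(cv2.resize(p,(448,280)),((0,0),(0,336),(0,0)))])[:,:,::-1])
E
```

```text
[-0.09  0.75 -0.62  1.67  0.54  0.9   0.62]
[0.5616 0.2094 0.2058]
handle 56 [594. -83.] [103.   8.] 87.3 zmed 0.065
handle 94 [598. -89.] [104.   9.] 89.0 zmed 0.0657
```

View pics/s7.png

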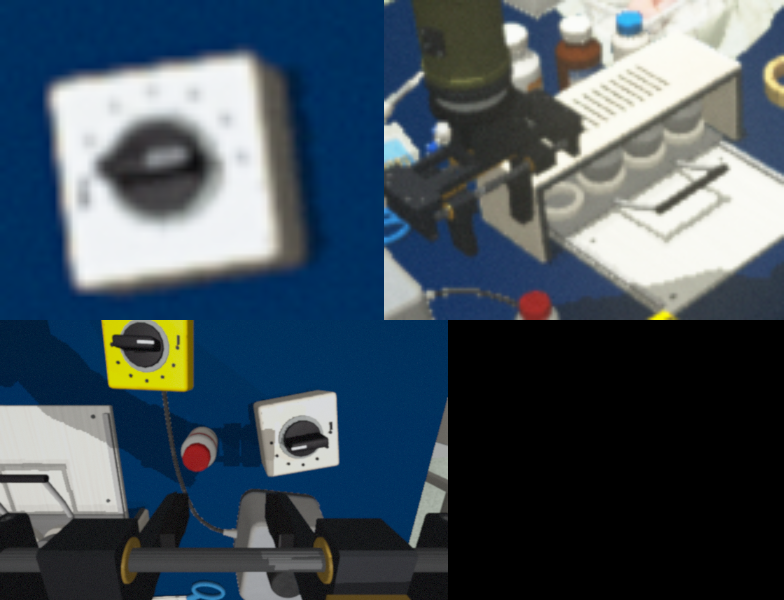

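```bash
python3 - <<'E'
from m import *
for n in ("wrist7","top5","scene5"):
    k=dict(np.load(n+".npz")); c=k if "R" in k else r.calibration(n[:-1]); d=k["d"]; X=cloud(c,d).reshape(-1,3)[d.ravel()>0]
    X=X[(abs(X[:,0]-.551)<.045)&(abs(X[:,1]-.3025)<.045)]
    B=X[(X[:,2]>.082)&(X[:,2]<.104)]; rect(B,n+" bar"); 
    v=np.linalg.svd(B[:,:2]-B[:,:2].mean(0))[2][0]; print("pca",np.degrees(np.arctan2(v[1],v[0])).round(1),B.mean(0).round(4),"zmax",B[:,2].max())
    Xa=cloud(c,d).reshape(-1,3)[d.ravel()>0]; T=Xa[(abs(Xa[:,0]-.551)<.09)&(abs(Xa[:,1]-.3025)<.09)&(Xa[:,2]>.054)&(Xa[:,2]<.064)]; rect(T,"box")
E
```

```text
wrist7 bar 1017 [550. 302.] [13. 41.] 9.3 zmed 0.0955
pca -80.2 [0.5489 0.3009 0.0938] zmax 0.09818160621467169
box 8765 [550. 302.] [96. 96.] 9.5 zmed 0.0582
top5 bar 74 [551. 302.] [13. 41.] 7.1 zmed 0.097
pca -81.0 [0.5503 0.3007 0.0961] zmax 0.10382350132644921
box 690 [551. 302.] [96. 96.] 8.3 zmed 0.0603
scene5 bar 113 [550. 302.] [15. 42.] 9.5 zmed 0.0951
pca 98.6 [0.5473 0.3035 0.0936] zmax 0.1032095651149139
box 770 [549. 302.] [100.  97.] 9.7 zmed 0.0601
```

```bash
python3 - <<'E'
from m import *
for n in ("wrist7","top5","scene5"):
    k=dict(np.load(n+".npz")); c=k if "R" in k else r.calibration(n[:-1]); d=k["d"]; X=cloud(c,d).reshape(-1,3)[d.ravel()>0]
    D=np.hypot(X[:,0]-.55,X[:,1]-.302); 
    for lo,hi in((.07,.1),(.1,.125),(.125,.2)):
        B=X[(D>.05)&(D<.2)&(X[:,2]>lo)&(X[:,2]<hi)]; d2=D[(D>.05)&(D<.2)&(X[:,2]>lo)&(X[:,2]<hi)]
        if len(B): i=np.argsort(d2)[:5]; print(n,lo,len(B),B[i[2]].round(3),np.sort(d2)[2].round(3))
E
```

```text
wrist7 0.07 3394 [0.565 0.189 0.083] 0.114
wrist7 0.1 1282 [0.709 0.284 0.114] 0.16
top5 0.07 1043 [0.662 0.294 0.071] 0.112
top5 0.1 240 [0.692 0.254 0.101] 0.15
scene5 0.07 1137 [0.659 0.308 0.071] 0.109
scene5 0.1 231 [0.703 0.292 0.105] 0.154
```

step_arm(
  increments=[
    [[-0.2, 1, 0], [0, 0, -8]],
    [[-0.2, 1, 0], [0, 0, -8]],
    [[-0.2, 1, 0], [0, 0, -8]],
    [[-0.2, 1, 0], [0, 0, -8]],
    [[-0.2, 1, 0], [0, 0, -8]],
    [[-0.2, 1, 0], [0, 0, -8]],
    [[0, 1, 0], [0, 0, -8]],
    [[0, 1, 0], [0, 0, -8]],
    [[0, 1, 0], [0, 0, -8]],
    [[0, 0.3, 0], [0, 0, -7.7]],
  ],
  fingers=0.5,
)

```text
clock: 38.9
tool_pos: [0.5489, 0.3055, 0.2059]
eef_rot: [0.65, 0.76, 0.001, -0.0]
contact_force: [0.1, -0.4, -0.3]
opening: 0.502
finger_force: 0.0
```

step_arm(
  increments=[
    [[0, 0, 0], [0, 0, 0]],
    [[0, 0, 0], [0, 0, 0]],
    [[0, 0, 0], [0, 0, 0]],
    [[0, 0, 0], [0, 0, 0]],
    [[0, 0, 0], [0, 0, 0]],
    [[0, 0, 0], [0, 0, 0]],
    [[0, 0, 0], [0, 0, 0]],
    [[0, 0, 0], [0, 0, 0]],
    [[0, 0, 0], [0, 0, 0]],
    [[0, 0, 0], [0, 0, 0]],
  ],
)

```text
clock: 39.9
tool_pos: [0.5494, 0.3039, 0.2058]
eef_rot: [0.649, 0.761, 0.0, 0.0]
contact_force: [0.8, -0.1, -0.6]
opening: 0.501
finger_force: 0.0
```

```bash
cat > st.py <<'E'
from h import *
s=r.get_state(); q=s["eef_rot"]; from scipy.spatial.transform import Rotation as Ro
y=Ro.from_quat(q).as_matrix(); print(s["clock"],s["tool_pos"].round(4),"close axis deg",np.degrees(np.arctan2(y[1,1],y[0,1])).round(1),"q",s["q"].round(2),"M",s["moment"].round(2),"tilt",y[2].round(3))
E
python3 st.py
```

```text
39.9 [0.5494 0.3039 0.2058] close axis deg 9.1 q [-0.46  0.73 -0.22  1.59  0.2   0.84 -0.6 ] M [-0.08  0.02  0.01] tilt [ 0.  0. -1.]
```

step_arm(
  increments=[
    [[0.05, -0.2, -1], [0, 0, 0]],
    [[0, 0, -2], [0, 0, 0]],
    [[0, 0, -2.5], [0, 0, 0]],
    [[0, 0, -2.5], [0, 0, 0]],
    [[0, 0, -2], [0, 0, 0]],
    [[0, 0, -1.5], [0, 0, 0]],
    [[0, 0, -1], [0, 0, 0]],
    [[0, 0, -0.5], [0, 0, 0]],
    [[0, 0, 0], [0, 0, 0]],
    [[0, 0, 0], [0, 0, 0]],
  ],
)

```text
clock: 40.9
tool_pos: [0.5504, 0.3021, 0.0765]
eef_rot: [0.649, 0.761, 0.001, 0.0]
contact_force: [0.6, 0.1, 0.4]
opening: 0.502
finger_force: 0.0
```

step_arm(
  increments=[
    [[0, 0, 0], [0, 0, 0]],
    [[0, 0, 0], [0, 0, 0]],
    [[0, 0, 0], [0, 0, 0]],
    [[0, 0, 0], [0, 0, 0]],
    [[0, 0, 0], [0, 0, 0]],
    [[0, 0, 0], [0, 0, 0]],
    [[0, 0, 0], [0, 0, 2]],
    [[0, 0, 0], [0, 0, 4]],
    [[0, 0, 0], [0, 0, 4]],
    [[0, 0, 0], [0, 0, 5]],
  ],
  fingers=0,
  grip_force=25,
)

```text
clock: 41.9
tool_pos: [0.5509, 0.302, 0.0761]
eef_rot: [0.542, 0.84, 0.001, 0.001]
contact_force: [2.9, 0.6, -1.1]
opening: 0.134
finger_force: 25.0
```

```bash
python3 st.py
```

```text
41.9 [0.5509 0.302  0.0761] close axis deg 24.3 q [-0.44  0.91 -0.24  1.67  0.35  0.6  -0.46] M [ 0.09 -0.55 -0.02] tilt [-0.     0.002 -1.   ]
```

step_arm(
  increments=[
    [[0, 0, 0], [0, 0, 7]],
    [[0, 0, 0], [0, 0, 7]],
    [[0, 0, 0], [0, 0, 7]],
    [[0, 0, 0], [0, 0, 7]],
    [[0, 0, 0], [0, 0, 7]],
    [[0, 0, 0], [0, 0, 7]],
    [[0, 0, 0], [0, 0, 7]],
    [[0, 0, 0], [0, 0, 7]],
    [[0, 0, 0], [0, 0, 7]],
    [[0, 0, 0], [0, 0, 7]],
  ],
)

```text
clock: 42.9
tool_pos: [0.551, 0.3023, 0.0762]
eef_rot: [-0.039, 0.999, 0.001, 0.001]
contact_force: [2.5, 0.5, -2.3]
opening: 0.138
finger_force: 25.0
```

```bash
python3 st.py
```

```text
42.9 [0.551  0.3023 0.0762] close axis deg 94.5 q [-0.27  0.96 -0.56  1.66  0.71  0.73  0.46] M [ 0.35 -0.62  0.06] tilt [-0.002  0.001 -1.   ]
```

step_arm(
  increments=[
    [[0, 0, 0], [0, 0, 7]],
    [[0, 0, 0], [0, 0, 7]],
    [[0, 0, 0], [0, 0, 7]],
    [[0, 0, 0], [0, 0, 7]],
    [[0, 0, 0], [0, 0, 7]],
    [[0, 0, 0], [0, 0, 7]],
    [[0, 0, 0], [0, 0, 7]],
    [[0, 0, 0], [0, 0, 7]],
    [[0, 0, 0], [0, 0, 7]],
    [[0, 0, 0], [0, 0, 7]],
  ],
)

```text
clock: 43.9
tool_pos: [0.5508, 0.3025, 0.0761]
eef_rot: [-0.605, 0.796, 0.0, 0.001]
contact_force: [2.7, 2.1, -0.7]
opening: 0.133
finger_force: 25.0
```

step_arm(
  increments=[
    [[0, 0, 0], [0, 0, 6]],
    [[0, 0, 0], [0, 0, 5]],
    [[0, 0, 0], [0, 0, 4]],
    [[0, 0, 0], [0, 0, 3]],
    [[0, 0, 0], [0, 0, 3]],
    [[0, 0, 0], [0, 0, 2]],
    [[0, 0, 0], [0, 0, 2]],
    [[0, 0, 0], [0, 0, 1]],
    [[0, 0, 0], [0, 0, 0]],
    [[0, 0, 0], [0, 0, 0]],
  ],
)

```text
clock: 44.9
tool_pos: [0.5507, 0.3025, 0.0762]
eef_rot: [0.766, -0.642, 0.0, -0.001]
contact_force: [4.1, 2.9, -0.2]
opening: 0.134
finger_force: 25.0
```

```bash
python3 st.py
```

```text
44.9 [0.5507 0.3025 0.0762] close axis deg -169.9 q [-0.11  1.07 -0.93  1.65  1.02  0.97  1.9 ] M [ 0.8  -0.9  -0.09] tilt [-0.001 -0.002 -1.   ]
```

step_arm(
  increments=[
    [[0, 0, 0], [0, 0, 2]],
    [[0, 0, 0], [0, 0, 2]],
    [[0, 0, 0], [0, 0, 0]],
    [[0, 0, 0], [0, 0, 0]],
    [[0, 0, 0], [0, 0, 0]],
    [[0, 0, 0], [0, 0, 0]],
    [[0, 0, 0], [0, 0, 0]],
    [[0, 0, 0], [0, 0, 0]],
    [[0, 0, 0], [0, 0, 0]],
    [[0, 0, 0], [0, 0, 0]],
  ],
)

```text
clock: 45.9
tool_pos: [0.5507, 0.3023, 0.0762]
eef_rot: [0.788, -0.616, 0.0, -0.001]
contact_force: [4.7, 3.1, -0.6]
opening: 0.14
finger_force: 25.0
```

```bash
python3 st.py
```

```text
45.9 [0.5507 0.3023 0.0762] close axis deg -166.0 q [-0.1   1.08 -0.94  1.65  1.03  0.98  1.96] M [ 0.86 -0.88 -0.5 ] tilt [-0.001 -0.001 -1.   ]
```

step_arm(
  increments=[
    [[0, 0, 0], [0, 0, -4]],
    [[0, 0, 0], [0, 0, -7]],
    [[0, 0, 0], [0, 0, -7]],
    [[0, 0, 0], [0, 0, -7]],
    [[0, 0, 0], [0, 0, -7]],
    [[0, 0, 0], [0, 0, -7]],
    [[0, 0, 0], [0, 0, -7]],
    [[0, 0, 0], [0, 0, -7]],
    [[0, 0, 0], [0, 0, -7]],
    [[0, 0, 0], [0, 0, -7]],
  ],
)

```text
clock: 46.9
tool_pos: [0.5507, 0.3023, 0.0762]
eef_rot: [-0.316, 0.949, 0.0, 0.001]
contact_force: [5.2, 2.9, -1.7]
opening: 0.127
finger_force: 25.0
```

step_arm(
  increments=[
    [[0, 0, 0], [0, 0, -7]],
    [[0, 0, 0], [0, 0, -7]],
    [[0, 0, 0], [0, 0, -6]],
    [[0, 0, 0], [0, 0, -4]],
    [[0, 0, 0], [0, 0, -3]],
    [[0, 0, 0], [0, 0, 0]],
    [[0, 0, 0], [0, 0, 0]],
    [[0, 0, 0], [0, 0, 0]],
    [[0, 0, 0], [0, 0, 0]],
    [[0, 0, 0], [0, 0, 0]],
  ],
)

```text
clock: 47.9
tool_pos: [0.5508, 0.3022, 0.0761]
eef_rot: [-0.087, 0.996, 0.001, 0.001]
contact_force: [4.1, 2.4, 0.7]
opening: 0.136
finger_force: 25.0
```

```bash
python3 st.py
```

```text
47.9 [0.5508 0.3022 0.0761] close axis deg 100.0 q [-0.26  0.97 -0.6   1.66  0.74  0.75  0.53] M [ 0.67 -1.01 -0.03] tilt [-0.002  0.001 -1.   ]
```

Release, lift straight up, move aside and check.

step_arm(
  increments=[
    [[0, 0, 0], [0, 0, 0]],
    [[0, 0, 0], [0, 0, 0]],
    [[0, 0, 0], [0, 0, 0]],
    [[0, 0, 0], [0, 0, 0]],
    [[0, 0, 0.5], [0, 0, 0]],
    [[0, 0, 2], [0, 0, 0]],
    [[0, 0, 3], [0, 0, 0]],
    [[0, 0, 4], [0, 0, 0]],
    [[0, 0, 4], [0, 0, 0]],
    [[0, 0, 3], [0, 0, 0]],
  ],
  fingers=0.5,
)

```text
clock: 48.9
tool_pos: [0.5499, 0.3024, 0.2438]
eef_rot: [-0.088, 0.996, 0.001, 0.001]
contact_force: [0.3, -0.5, 0.2]
opening: 0.497
finger_force: 0.0
```

step_arm(
  increments=[
    [[1, -2, 0], [0, 0, 0]],
    [[2, -3, 0], [0, 0, 0]],
    [[2, -3, 0], [0, 0, 0]],
    [[2, -3, 0], [0, 0, 0]],
    [[1, -1, 0], [0, 0, 0]],
    [[0, 0, 0], [0, 0, 0]],
    [[0, 0, 0], [0, 0, 0]],
    [[0, 0, 0], [0, 0, 0]],
    [[0, 0, 0], [0, 0, 0]],
    [[0, 0, 0], [0, 0, 0]],
  ],
)

```text
clock: 49.9
tool_pos: [0.6292, 0.1831, 0.241]
eef_rot: [-0.089, 0.996, 0.0, -0.0]
contact_force: [0.7, -0.6, -0.0]
opening: 0.503
finger_force: 0.0
```

```bash
python3 - <<'E'
from m import *
c,p,d,X=wr("8")
p2=cam("scene")[1]; c3,p3,d3=cam("top")
for c,d in((c,d),(c3,d3)):
    X=cloud(c,d).reshape(-1,3)[d.ravel()>0]; X=X[(abs(X[:,0]-.551)<.045)&(abs(X[:,1]-.3025)<.045)&(X[:,2]>.082)&(X[:,2]<.104)]
    if len(X)>20:
        rect(X,"bar"); v=np.linalg.svd(X[:,:2]-X[:,:2].mean(0))[2][0]; print(np.degrees(np.arctan2(v[1],v[0])))
cv2.imwrite("pics/s8.png",np.hstack([cv2.resize(p,(400,250)),cv2.resize(p2[150:310,180:380],(400,320))[:250]])[:,:,::-1])
E
```

```text
[0.6292 0.1831 0.241 ]
bar 995 [551. 302.] [42. 12.] 9.1 zmed 0.0953
9.452213735012231
bar 74 [551. 302.] [42. 13.] 8.9 zmed 0.0977
-170.44693069089055
```

View pics/s8.png

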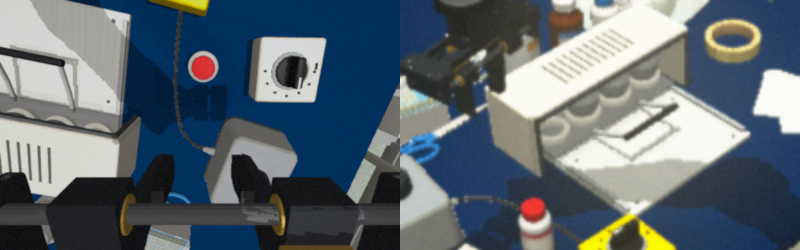

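```bash
python3 - <<'E'
from m import *
c,p,d=cam("scene"); cv2.imwrite("pics/s9.png",cv2.resize(p[165:235,235:335],(800,560),interpolation=2)[:,:,::-1])
E
```

```text
(no output)
```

View pics/s9.png

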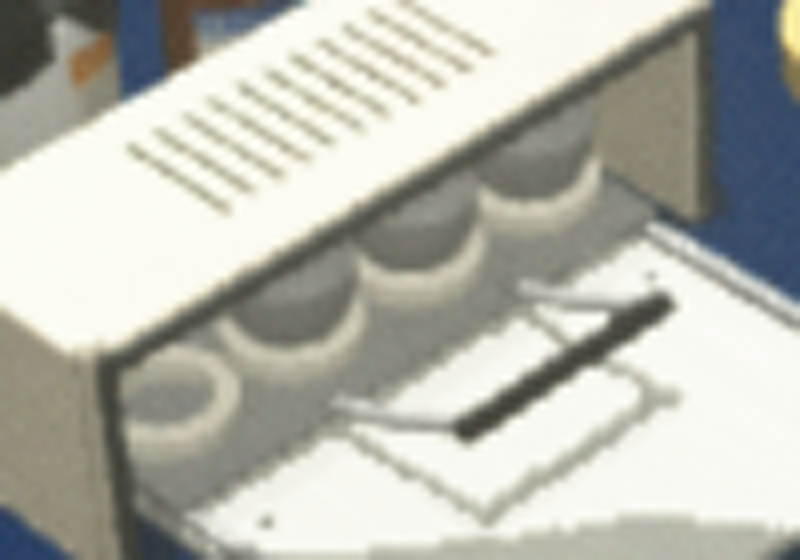

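The view shows the three pots, at (290,300), (415,230) and (540,160), sitting alike and level in their rings. The handle is at its home position.

```bash
python3 -c "
from plant import r
print(r.finish_job())"
```

```text
the job is handed in; nothing more can be done
None
```

The job is handed in: all three pots found on the bench sit level in their own rings, the carriage is home against its stop, and the dial went back to its end stop, then clockwise to the third click.

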